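# Sort the returned hardware and post the lot tag

### The arm

A 6-joint arm with a two-finger parallel gripper is mounted at the origin on a cart in front of the work surface, level with it; the furniture and walls round the work are solid. World frame = base frame: x ahead of the robot, y to its left, z up, the work surface at z = 0. Lengths are in m, angles in rad, forces in N, time in s.
With the tool pointing down it reaches from about 0.425 to 0.95 m from the base axis. Payload 3.5 kg.
Tool frame: the origin (TCP) lies on the centre line of the jaws, within the pads' length; the fingertips stand 8 mm ahead of it and the grasp point (between the pads) lies 11 mm behind it; z points along the fingers, y is the line along which they close (so a half turn about z gives the same grasp; the last joint's range is limited). The gripper opens to 85 mm and grips with 20 to 120 N. Pads are 22 mm wide; open, the fingers measure 114 mm over their backs; the gripper's body (76 mm by 85 mm) begins 54 mm behind the grasp point. The pads swing forward as they close: fully open they stand 13 mm farther back than shut.
Start: joints at [-1.399, 0.286, 1.577, -0, 1.279, -0.15], TCP at [0.214, -0.64, 0.239] pointing down, gripper open.
Joint ranges: [-2.77, 2.77], [-0.9, 2.22], [0.21, 2.48], [-1.53, 4.67], [0.24, 2.81], [-2.84, 2.84]. Speed limits (rad/s): [2.79, 2.79, 3.14, 3.14, 3.14, 3.14].

### API

Orientations are given as a unit quaternion [x, y, z, w].
In Python, from plant import ctrl gives the robot as it stands. The module is installed in compiled form; this text tells all that it offers.
- The arm moves only by the tool send_rows, never from a script. Its argument "steps" is a list of rows, each a list of 5 numbers: the shift along the tool's x, y, z in m, then the turn about the tool's z in degrees, then the opening, from -1 (shut) to 1 (fully open). A call has 1 to 12 rows; each row is the pose to reach, as a shift and turn from the pose commanded when the call began, along the tool's axes at that moment; what a row does not reach only later rows make up. A row lasts 1/10 s, in which the tool goes at most 50 mm and 8.59 degrees, less where a joint would pass 70% of its speed; a pose out of reach is approached as far as the arm can. A call with a gripper value outside its range is refused whole. The fingers move at their own pace and stop on an object; "squeeze" is the grip in N (left out, the last holds). Time passes only in rows, so rows that repeat a pose let the fingers close. It gives the time, the measured TCP pose, the force, the opening and the grip force at its end, in the units of the state.
- ctrl.get_state(): the state, without advancing time (a new reading comes with each control period).
- ctrl.read_camera(name): name is "scene" or "top" or "wrist"; returns the picture (420x560x3 uint8, red, green, blue); there is no depth.
- ctrl.calibration(name): a dict with "intrinsics" (3x3 intrinsics, pixels), "extrinsics" (4x4, takes a point from world to camera coordinates); the wrist camera has in their place "tool_from_camera" (4x4, takes a point from camera to tool coordinates, whose origin is the TCP and whose axes are the flange's). Camera axes: x right, y up, looking along -z (the intrinsics and any distortion apply to the point x, -y, -z); pixel columns grow to the right and rows downward; lengths in m; the calibration is good to about 2 mm. The wrist camera is an equidistant fisheye: a pixel r from the principal point sees the ray r / f radians off the axis. A picture is of the moment at which its call begins: read the wrist's pose just before it. calibration takes no time and is no camera call.
- ctrl.sign_off(): hands the job in; it is judged then, once.
The state is a dict: "time": time; "qpos": joint angles; "dq": joint speeds; "joint_efforts": joint torques, N m; "eef_pos": TCP position; "tcp_rot": TCP orientation; "contact_force": force on the tool from outside, world axes, zero at the start; "wrist_torque": the same for the moment, N m; "opening": opening from 0.0 (shut) to 1.0 (fully open); "finger_force": force on a finger pad.
Only numpy, scipy, OpenCV 4.12 (cv2) and the standard library are available. Lean on these libraries where they do the work, as an engineer would, in place of code of your own. Each camera call takes 0.05 s, during which the arm holds its last target. There are 200 camera calls.

### The job

Sort the mixed hardware on the plywood board: every bolt into the dark navy bin with the yellow card, every tan bushing into the lighter blue bin with the white card, every wing nut into the shallow tray of nuts. Only when all of it is sorted, take the yellow lot tag off its stand, hook it over the rail at the green band, and slide it along the rail, without lifting it off, until it hangs on the red band; let go of it there. Leave the tape measure and the red marker where they lie.

Things in the scene. Friction and masses are not known exactly. Their poses are not given: they have to be found in the camera images.
- bolt_1_centre (a point): centre of a zinc-plated M12 hex bolt, 58 mm long, lying on the plywood board: its own y runs along the shank towards the head (head 9 mm long and 22 mm wide, from y = +20 to +29 mm; shank 12 mm wide, from y = -29 to +21 mm); the centre is 10 mm above the underside. May be absent
- bolt_2_centre (a point): centre of a zinc-plated M12 hex bolt, 58 mm long, lying on the plywood board: its own y runs along the shank towards the head (head 9 mm long and 22 mm wide, from y = +20 to +29 mm; shank 12 mm wide, from y = -29 to +21 mm); the centre is 10 mm above the underside. May be absent
- bolt_3_centre (a point): centre of a zinc-plated M12 hex bolt, 58 mm long, lying on the plywood board: its own y runs along the shank towards the head (head 9 mm long and 22 mm wide, from y = +20 to +29 mm; shank 12 mm wide, from y = -29 to +21 mm); the centre is 10 mm above the underside. May be absent
- bushing_a_centre (a point): centre of a tan flanged bushing standing on the plywood board, flange up, 28 mm wide over the flange, 18 mm high, own z along its axis; the centre is 9 mm above its foot. May be absent
- bushing_b_centre (a point): centre of a tan flanged bushing standing on the plywood board, flange up, 24 mm wide over the flange, 18 mm high, own z along its axis; the centre is 9 mm above its foot. May be absent
- wing_nut_a_centre (a point): centre of a zinc wing nut standing on its boss on the plywood board (boss 18 mm in diameter and 12 mm high; two thin wings along its own y, 41 mm tip to tip, 22 mm high); the centre is 10 mm above its foot. May be absent
- wing_nut_b_centre (a point): centre of a zinc wing nut standing on its boss on the plywood board (boss 18 mm in diameter and 12 mm high; two thin wings along its own y, 41 mm tip to tip, 22 mm high); the centre is 10 mm above its foot. May be absent
- navy_bin: picking bin, dark navy-blue plastic, fixed, 227x152x115 mm (x, y, z); front (low, 58 mm high, with a yellow card on it) on its own -x side, back wall full height; clear inside from the floor up about 185 mm by 112 mm, floor 2 to 7 mm above the board. Origin: centre of the underside. It stands on the plywood board; its place may be swapped with the other bin's
- blue_bin: picking bin, lighter, mid-blue plastic, fixed, 222x137x112 mm (x, y, z); front (low, 58 mm high, with a white card on it) on its own -x side, back wall full height; clear inside from the floor up about 180 mm by 100 mm, floor 2 to 7 mm above the board. Origin: centre of the underside. It stands on the plywood board; its place may be swapped with the other bin's
- nut_tray: shallow light-blue tray holding small hex nuts, fixed, 114x170x28 mm, its own y along the long side; the nuts cover the floor up to 8 mm; origin: centre of the underside
- tag_hanger: the lot tag, 150 g: a steel strap hook with a yellow tag plate. Inverted U of 36 mm strap, 28 mm clear inside along its own x, the strap runs along its own y; the origin is at the middle of the inner top of the U, where the bar bears. Lip at +x reaches 24 mm below the origin, leg and 60 mm wide tag plate at -x reach 94 mm below it. It starts hooked over the bar of the stand and hangs about plumb; z up
- hanger_grip (a point): centre of the lot tag's black grip, 26 mm above the hook's origin: an upright fin 12 mm thick along the tag's y and 32 mm wide along its x, from 4 to 44 mm above the origin, with a 20 mm wide, 5 mm thick head on it (top at 49 mm)
- tag_stand: small fixed parking stand: 64 mm square foot, one post in the middle, a 12 mm thick, 68 mm long bar along its own y with its axis 130 mm above the bench; origin at the foot's underside
- rail_mid (a point): middle of the axis of the fixed tag rail: a straight bar, 12 mm thick and 330 mm long, along its own y, axis 180 mm above the bench, carried by a post at each end only (z up)
- green_band: centre of the green band painted round the rail, 40 mm long, near one end of the rail (about 90 mm from its middle; either end)
- red_band: centre of the red band painted round the rail, 40 mm long, near the other end
- tape_measure: yellow tape measure, 64x69x32 mm, loose on the bench under the rail, origin under its centre; not to be disturbed
- red_marker: red marker pen, 17x137x17 mm, lying along its own y, loose on the plywood board in front of the bins, origin under its centre; not to be disturbed
- sort_board: fixed plywood board on the bench, 335x700x30 mm (x, y, z); the loose hardware and the two bins stand on its top, 30 mm above the bench; origin: centre of its underside. Only the loose hardware on this board counts
- tag_rail: the fixed tag rail as a whole (bar, two 12 mm posts 322 mm apart with 52 mm round feet); origin on the bench under the middle of the bar, own y along the bar

How it is judged:
By the outcome, as a careful person would: the job done as asked, in the order asked, and still so for the second after the job is handed in, with the robot touching nothing.
Of bolt_1, bolt_2, bolt_3, bushing_a, bushing_b, wing_nut_a, wing_nut_b only 5 to 7 are there at a start; the rules pass over those that are not, and their reading is None.
At some moment in a run one of bolt_1, bolt_2, bolt_3, bushing_a, bushing_b, wing_nut_a, wing_nut_b may be knocked a few centimetres aside while the robot is not near it.
It also fails if it takes over 210 s, if anything falls off the work surface, if the arm or the gripper's body presses on something with over 40 N, if the wrist force passes 120 N, or if a joint passes its speed limit or range.

## Working session

There is one attempt and no reset: what is moved stays moved. The work goes in short steps, Python scripts to look and compute and a tool call to move; the robot and the scene stay as the last step left them, time stands still between calls to the robot, and variables do not carry over. Pictures are saved under pics/ and viewed, at most 14 in all, crops included, and the job is handed in when it is done.

Besides the shell and the picture viewer there is one more tool, called after "Request:" by a JSON object that holds its "fn" and its "kwargs", one argument or row to a line. send_rows: Moves the arm, as the interface text tells. Its arguments: {"type":"object","properties":{"steps":{"type":"array","items":{"type":"array","items":{"type":"number"}}},"squeeze":{"type":"number"}},"required":["steps"]}

```bash
mkdir -p pics; ls; python3 - <<'E'
from plant import ctrl
import cv2, numpy as np
np.set_printoptions(precision=4,suppress=True)
for n in ("scene","top"):
    im=ctrl.read_camera(n); cv2.imwrite(f"pics/{n}0.png",im[:,:,::-1])
    c=ctrl.calibration(n); print(n,c)
print(ctrl.calibration("wrist"))
print(ctrl.get_state())
E
```

```text
pics
scene {'intrinsics': array([[540.0493,   0.    , 274.4878],
       [  0.    , 540.0493, 217.0974],
       [  0.    ,   0.    ,   1.    ]]), 'extrinsics': array([[-0.6491,  0.7606, -0.0116,  0.3432],
       [-0.6689, -0.5635,  0.4849,  0.3059],
       [ 0.3623,  0.3225,  0.8745, -1.869 ],
       [ 0.    ,  0.    ,  0.    ,  1.    ]])}
top {'intrinsics': array([[411.6915,   0.    , 282.1614],
       [  0.    , 411.6915, 208.9483],
       [  0.    ,   0.    ,   1.    ]]), 'extrinsics': array([[ 0.0048, -1.    , -0.007 ,  0.006 ],
       [ 0.9842,  0.0035,  0.1768, -0.5421],
       [-0.1768, -0.0078,  0.9842, -1.0935],
       [ 0.    ,  0.    ,  0.    ,  1.    ]])}
{'intrinsics': array([[325.1923,   0.    , 285.0239],
       [  0.    , 325.1923, 213.0413],
       [  0.    ,   0.    ,   1.    ]]), 'tool_from_camera': array([[ 0.0004,  0.957 ,  0.2902,  0.0741],
       [ 1.    , -0.0005,  0.0004,  0.0001],
       [ 0.0005,  0.2902, -0.957 , -0.1351],
       [ 0.    ,  0.    ,  0.    ,  1.    ]])}
{'time': 0.1, 'qpos': array([-1.399 ,  0.2871,  1.578 ,  0.    ,  1.2786, -0.15  ]), 'dq': array([-0.0008, -0.0018, -0.0029,  0.0012,  0.001 ,  0.0018]), 'joint_efforts': array([  0.0006, -40.7298, -29.3697,  -0.0001,   0.0035,  -0.    ]), 'eef_pos': array([ 0.2134, -0.6398,  0.2381]), 'tcp_rot': array([ 0.9871,  0.1602,  0.    , -0.0011]), 'contact_force': array([ 0.3268,  0.1618, -0.1216]), 'wrist_torque': array([ 0.0387, -0.0165, -0.0462]), 'finger_force': 0.0, 'opening': 1.0007652789698216}
```

View pics/top0.png

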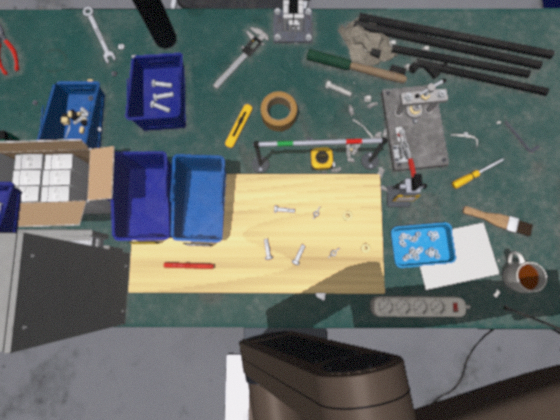

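View pics/scene0.png

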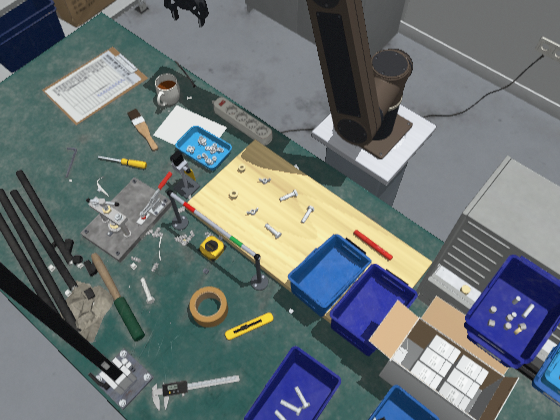

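The top picture shows bolts near (284,210), (268,248) and (299,253). There are small items at (317,212), (335,252), (347,214) and (365,246). The rail runs from (260,150) to (380,145), with the tag stand near (408,188).

```bash
cat > h.py <<'E'
import numpy as np, cv2
from plant import ctrl
from scipy.spatial.transform import Rotation as R
np.set_printoptions(precision=4,suppress=True)
def ray(name,u,v,st=None):
    c=ctrl.calibration(name);K=c["intrinsics"]
    x=(u-K[0,2])/K[0,0];y=(v-K[1,2])/K[1,1]
    if name=="wrist":
        r=np.hypot(x,y);s=np.sin(r)/max(r,1e-9)
        d=np.array([x*s,-y*s,-np.cos(r)]);T=c["tool_from_camera"]
        Rw=R.from_quat(st["tcp_rot"]).as_matrix()
        return Rw@T[:3,3]+st["eef_pos"],Rw@(T[:3,:3]@d)
    E=c["extrinsics"];d=np.array([x,-y,-1.]);return -E[:3,:3].T@E[:3,3],E[:3,:3].T@d
def onz(name,u,v,z,st=None):
    o,d=ray(name,u,v,st);return o+d*(z-o[2])/d[2]
def proj(name,p):
    c=ctrl.calibration(name);K=c["intrinsics"];E=c["extrinsics"]
    q=E[:3,:3]@np.array(p)+E[:3,3];return K[0,0]*q[0]/-q[2]+K[0,2],K[1,1]*-q[1]/-q[2]+K[1,2]
def two(u1,u2):
    (o,d),(p,e)=ray("top",*u1),ray("scene",*u2)
    A=np.array([d,-e]).T;s=np.linalg.lstsq(A,p-o,rcond=None)[0]
    a,b=o+s[0]*d,p+s[1]*e;return (a+b)/2,np.linalg.norm(a-b)
def togo(st,p):
    "shift in tool axes to bring the TCP to world p"
    return R.from_quat(st["tcp_rot"]).as_matrix().T@(np.array(p)-st["eef_pos"])
E
python3 - <<'E'
from h import *
a=cv2.imread("pics/top0.png");hsv=cv2.cvtColor(a,cv2.COLOR_BGR2HSV)
H,S,V=cv2.split(hsv)
reg=np.zeros(a.shape[:2],np.uint8);cv2.rectangle(reg,(232,180),(380,286),255,-1);cv2.rectangle(reg,(132,248),(380,286),255,-1)
print(hsv[270,320],hsv[248,268],hsv[246,365])
wood=cv2.GaussianBlur(a,(0,0),15).astype(int)
m=((np.abs(a.astype(int)-np.median(a[190:280,240:375].reshape(-1,3),axis=0)).sum(2)>90)*255).astype(np.uint8)&reg
n,l,s,c=cv2.connectedComponentsWithStats(m)
for i in range(1,n):
    if s[i,4]>6: print(s[i],c[i],onz("top",*c[i],.04))
cv2.imwrite("pics/c1.png",cv2.resize(a[120:300,230:430],None,fx=4,fy=4,interpolation=cv2.INTER_CUBIC)[:600,:800])
b=cv2.imread("pics/scene0.png")
cv2.imwrite("pics/c2.png",cv2.resize(b[130:280,150:350],None,fx=4,fy=4,interpolation=cv2.INTER_CUBIC))
for nm in ["green","red"]:
    pass
E
```

```text
[ 21  91 233] [173   5 200] [ 21  85 212]
[232 180   4  41 105] [232.9905 195.4667] [0.5816 0.1469 0.04  ]
[380 180   1   7   7] [380. 183.] [ 0.6189 -0.2673  0.04  ]
[275 205   4   7  17] [276.5882 208.1176] [0.5459 0.0239 0.04  ]
[287 209   7   3  17] [290.1765 209.7647] [ 0.5413 -0.014   0.04  ]
[313 212   4   6  12] [314.25   214.9167] [ 0.527  -0.0811  0.04  ]
[265 239   9  20  64] [268.7656 249.9688] [0.429  0.0446 0.04  ]
[299 245   6   7  20] [301.95 248.05] [ 0.4347 -0.0465  0.04  ]
[330 250   6   7  20] [331.7 252.8] [ 0.422  -0.1279  0.04  ]
[299 254   3   5   7] [300.1429 256.2857] [ 0.4121 -0.0415  0.04  ]
[292 258   9   8  40] [295.825 261.875] [ 0.3969 -0.0297  0.04  ]
[163 261  53   9 387] [188.5995 264.8941] [0.3874 0.2632 0.04  ]
[ 311  260   70   27 1221] [354.7756 275.8165] [ 0.3601 -0.1894  0.04  ]
```

View pics/c1.png

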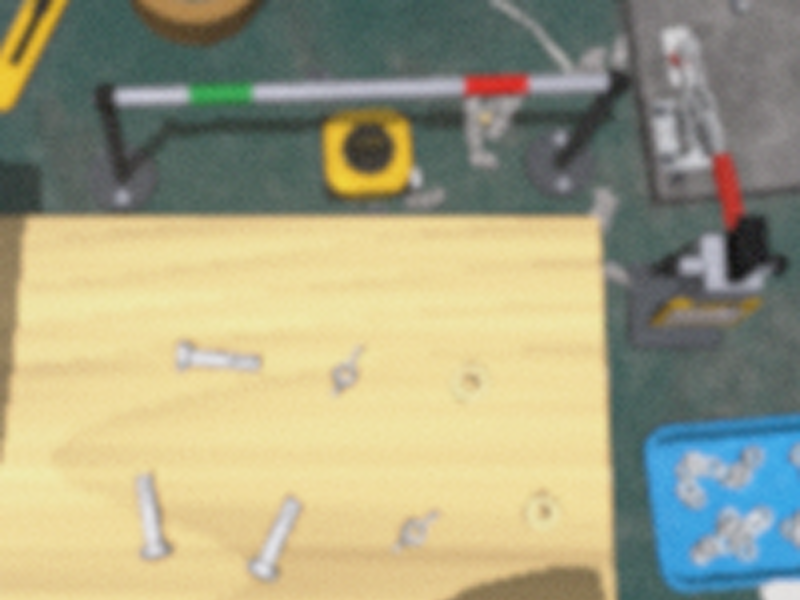

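View pics/c2.png

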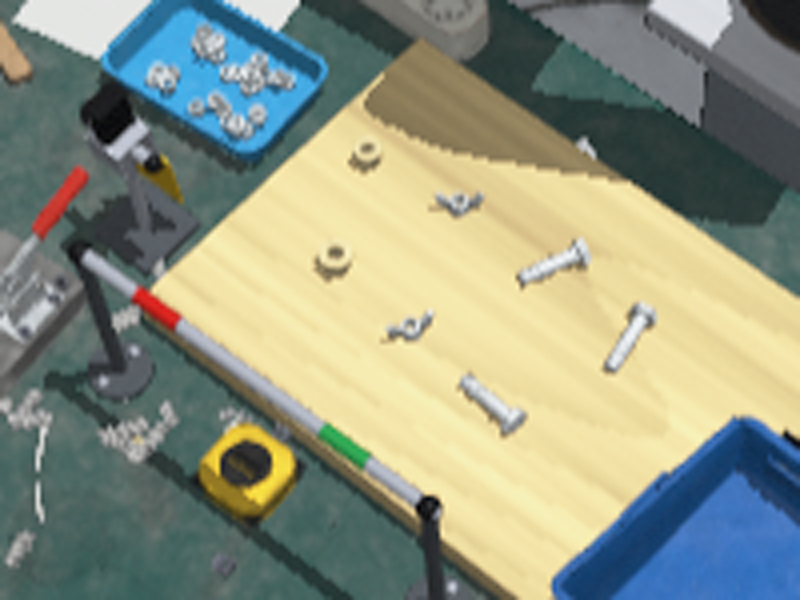

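All seven parts are there: 3 bolts, 2 wing nuts and 2 bushings. In c1 the tag's black grip is at (748,245), the green band at (221,93) and the red band at (497,85). In c2 the same three are at about (110,110), (345,445) and (157,308).

```bash
python3 - <<'E'
from h import *
T=lambda u,v:(230+(u+.5)/4-.5,120+(v+.5)/4-.5)
S=lambda u,v:(150+(u+.5)/4-.5,130+(v+.5)/4-.5)
pts=dict(A_head=((185,355),(512,418)),A_tail=((258,362),(465,382)),B_head=((155,550),(642,315)),B_tail=((145,478),(610,367)),
C_head=((265,570),(580,253)),C_tail=((294,500),(522,280)),WA=((345,376),(410,326)),WB=((413,533),(460,203)),
BA=((470,382),(335,258)),BB=((543,512),(366,153)),grip=((748,245),(110,110)),green=((221,93),(345,445)),red=((497,85),(157,308)),tape=((368,150),(248,465)))
for k,(t,s) in pts.items():
    p,e=two(T(*t),S(*s));print(k,p,"gap %.4f"%e,"z=.04:",onz("top",*T(*t),.04)[:2])
for n,(p,q) in dict(WA=((360,348),(333,394)),WB=((398,548),(437,514))).items():
    a,b=onz("top",*T(*p),.05),onz("top",*T(*q),.05);print(n,a,b,np.degrees(np.arctan2(*(b-a)[[1,0]])))
# bins: rim corners, tray
for n,z,cs in (("navy rim",.14,[(112,154),(166,153),(113,241),(170,240)]),("blue rim",.14,[(175,156),(225,156),(173,242),(219,241)]),("tray",.025,[(391,227),(451,223),(395,268),(455,264)])):
    print(n,[onz("top",*c,z)[:2] for c in cs])
E
```

```text
A_head [0.5442 0.026  0.0445] gap 0.0004 z=.04: [0.5451 0.0259]
A_tail [ 0.5407 -0.0246  0.036 ] gap 0.0012 z=.04: [ 0.5404 -0.0251]
B_head [0.4097 0.0448 0.0418] gap 0.0014 z=.04: [0.4095 0.0454]
B_tail [0.4593 0.0528 0.037 ] gap 0.0005 z=.04: [0.4588 0.0529]
C_head [ 0.3961 -0.0296  0.0386] gap 0.0006 z=.04: [ 0.3962 -0.0298]
C_tail [ 0.444  -0.0494  0.0373] gap 0.0013 z=.04: [ 0.4441 -0.0498]
WA [ 0.5314 -0.0867  0.0391] gap 0.0022 z=.04: [ 0.5307 -0.0857]
WB [ 0.422  -0.1314  0.04  ] gap 0.0007 z=.04: [ 0.4218 -0.1311]
BA [ 0.526  -0.1717  0.044 ] gap 0.0005 z=.04: [ 0.5268 -0.1725]
BB [ 0.4363 -0.2199  0.0433] gap 0.0000 z=.04: [ 0.4366 -0.2205]
grip [ 0.5912 -0.326   0.1745] gap 0.0015 z=.04: [ 0.6254 -0.3707]
green [0.6865 0.0008 0.1843] gap 0.0009 z=.04: [0.7367 0.0015]
red [ 0.6923 -0.1724  0.1839] gap 0.0010 z=.04: [ 0.7432 -0.1969]
tape [ 0.6971 -0.1044  0.0311] gap 0.0002 z=.04: [ 0.6944 -0.1036]
WA [ 0.5487 -0.0955  0.05  ] [ 0.5164 -0.0765  0.05  ] 149.59695976123967
WB [ 0.4109 -0.1197  0.05  ] [ 0.4341 -0.1465  0.05  ] -49.25836445716837
navy rim [array([0.6702, 0.4537]), array([0.6733, 0.3122]), array([0.4421, 0.4334]), array([0.4452, 0.2896])]
blue rim [array([0.6652, 0.2882]), array([0.6655, 0.1574]), array([0.4402, 0.2818]), array([0.4432, 0.166 ])]
tray [array([ 0.4959, -0.2969]), array([ 0.5079, -0.4654]), array([ 0.3821, -0.3032]), array([ 0.3938, -0.4687])]
```

Request:
{"fn": "send_rows", "kwargs": {
  "steps": [
    [0,0,-0.06,0,1],
    [0,0,-0.06,0,1]
  ]
}}

```text
time: 0.3
eef_pos: [0.2138, -0.6419, 0.3046]
tcp_rot: [0.987, 0.16, 0.0, 0.004]
contact_force: [-0.3, 0.3, 1.7]
opening: 1.0
finger_force: 0.0
```

The two-view heights match the given sizes, so I'll start with bushing A.

```bash
cat >> h.py <<'E'
OBJ=dict(A=(.5425,.001,86),B=(.436,.049,9),C=(.433,-.0455,-22.5),WA=(.531,-.086,-30),WB=(.422,-.131,-49),BA=(.5265,-.172,0),BB=(.4365,-.220,0))
def heading(st):
    x=R.from_quat(st["tcp_rot"]).as_matrix()[:,0];return np.degrees(np.arctan2(x[1],x[0]))
def go(x,y,z,psi):
    st=ctrl.get_state();h=heading(st);c,s=np.cos(np.radians(h)),np.sin(np.radians(h));p=st["eef_pos"]
    dx,dy=x-p[0],y-p[1]
    print("at",p,"psi %.1f"%h,"-> shift",np.round([c*dx+s*dy,s*dx-c*dy,p[2]-z],4),"turn %.1f"%((h-psi+180)%360-180))
def changed(names):
    im=ctrl.read_camera("top")[:,:,::-1].astype(int);ref=cv2.imread("pics/top0.png").astype(int)
    for n in names:
        u,v=map(int,np.round(proj("top",(*OBJ[n][:2],.04))));w=np.s_[v-10:v+11,u-10:u+11]
        print(n,"diff %.1f"%np.abs(im[w]-ref[w]).mean(),end="; ")
    print()
    return im
E
python3 -c "
from h import *
changed(OBJ);go(.5265,-.172,.14,0)"
```

```text
A diff 1.7; B diff 1.7; C diff 1.9; WA diff 1.6; WB diff 1.9; BA diff 1.6; BB diff 1.6; 
at [ 0.2139 -0.6423  0.3055] psi 18.4 -> shift [ 0.4453 -0.3473  0.1655] turn 18.4
```

Request:
{"fn": "send_rows", "kwargs": {
  "steps": [
    [0.445,-0.347,0.05,18.4,1],
    [0.445,-0.347,0.05,18.4,1],
    [0.445,-0.347,0.05,18.4,1],
    [0.445,-0.347,0.05,18.4,1],
    [0.445,-0.347,0.05,18.4,1],
    [0.445,-0.347,0.05,18.4,1],
    [0.445,-0.347,0.05,18.4,1],
    [0.445,-0.347,0.08,18.4,1],
    [0.445,-0.347,0.11,18.4,1],
    [0.445,-0.347,0.14,18.4,1],
    [0.445,-0.347,0.165,18.4,1],
    [0.445,-0.347,0.165,18.4,1]
  ]
}}

```text
time: 1.55
eef_pos: [0.5224, -0.1745, 0.1397]
tcp_rot: [1.0, 0.001, 0.0, 0.0]
contact_force: [-0.0, -0.4, -0.6]
opening: 1.001
finger_force: 0.0
```

```bash
python3 -c "
from h import *
go(.5265,-.172,.042,0)
st=ctrl.get_state();im=ctrl.read_camera('wrist')[:,:,::-1];cv2.imwrite('pics/w1.png',im);print(st['time'])"
```

```text
at [ 0.5224 -0.1745  0.1397] psi 0.1 -> shift [ 0.0041 -0.0025  0.0977] turn 0.1
1.55
```

View pics/w1.png

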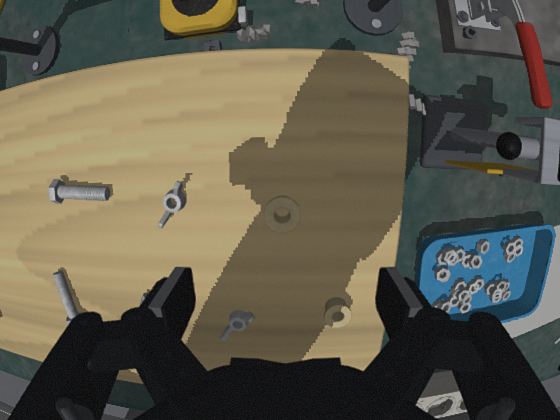

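The wrist view shows bushing A at (282,213), wing nut A at (174,203), wing nut B at (238,323), bushing B at (338,314) and bolt A at (80,190).

```bash
python3 -c "
from h import *
st=ctrl.get_state()
for n,u,v,z in (('BA',282,213,.047),('WA',174,203,.042),('WB',238,322,.042),('BB',339,313,.047),('Ahead',55,190,.04),('Atail',110,193,.036),('WAw1',182,183,.052),('WAw2',163,225,.052),('WBw1',249,313,.052),('WBw2',222,337,.052)): print(n,onz('wrist',u,v,z,st))"
```

```text
BA [ 0.5268 -0.1659  0.047 ]
WA [ 0.5326 -0.0848  0.042 ]
WB [ 0.4276 -0.1283  0.042 ]
BB [ 0.4413 -0.2126  0.047 ]
Ahead [0.5443 0.0319 0.04  ]
Atail [ 0.5395 -0.0256  0.036 ]
WAw1 [ 0.5499 -0.096   0.052 ]
WAw2 [ 0.5185 -0.078   0.052 ]
WBw1 [ 0.4446 -0.1397  0.052 ]
WBw2 [ 0.418  -0.1151  0.052 ]
```

Request:
{"fn": "send_rows", "kwargs": {
  "steps": [
    [0.004,-0.005,0.04,0,1],
    [0.004,-0.005,0.08,0,1],
    [0.004,-0.005,0.097,0,1],
    [0.004,-0.005,0.097,0,0],
    [0.004,-0.005,0.097,0,-1],
    [0.004,-0.005,0.097,0,-1],
    [0.004,-0.005,0.097,0,-1],
    [0.004,-0.005,0.097,0,-1],
    [0.004,-0.005,0.097,0,-1],
    [0.004,-0.005,0.05,0,-1],
    [0.004,-0.005,0.0,0,-1],
    [0.004,-0.005,-0.05,0,-1]
  ],
  "squeeze": 35
}}

```text
time: 2.8
eef_pos: [0.5252, -0.171, 0.1923]
tcp_rot: [1.0, 0.0, -0.001, -0.0]
contact_force: [0.1, -0.4, -0.6]
opening: 0.306
finger_force: 34.5
```

```bash
python3 -c "
from h import *
go(.55,.223,.2,0)"
```

```text
at [ 0.5252 -0.171   0.1923] psi 0.0 -> shift [ 0.025  -0.394  -0.0077] turn 0.0
```

Request:
{"fn": "send_rows", "kwargs": {
  "steps": [
    [0.025,-0.394,-0.02,0,-1],
    [0.025,-0.394,-0.02,0,-1],
    [0.025,-0.394,-0.02,0,-1],
    [0.025,-0.394,-0.02,0,-1],
    [0.025,-0.394,-0.02,0,-1],
    [0.025,-0.394,-0.02,0,-1],
    [0.025,-0.394,-0.02,0,-1],
    [0.025,-0.394,-0.02,0,-1],
    [0.025,-0.394,-0.02,0,-1],
    [0.025,-0.394,0.03,0,-1],
    [0.025,-0.394,0.07,0,-1],
    [0.025,-0.394,0.105,0,-1]
  ]
}}

```text
time: 4.0
eef_pos: [0.5496, 0.2222, 0.084]
tcp_rot: [1.0, 0.0, -0.001, 0.0]
contact_force: [0.2, 0.3, -0.1]
opening: 0.309
finger_force: 34.6
```

Request:
{"fn": "send_rows", "kwargs": {
  "steps": [
    [0,0,0,0,-1],
    [0,0,0,0,0],
    [0,0,0,0,0],
    [0,0,0,0,0],
    [0,0,-0.05,0,0],
    [0,0,-0.1,0,0],
    [0,0,-0.12,0,0]
  ]
}}

```text
time: 4.7
eef_pos: [0.5539, 0.2234, 0.2148]
tcp_rot: [1.0, 0.0, 0.006, -0.001]
contact_force: [-0.1, -0.1, 1.2]
opening: 0.499
finger_force: 0.0
```

```bash
python3 -c "
from h import *
st=ctrl.get_state();im=ctrl.read_camera('wrist')[:,:,::-1];cv2.imwrite('pics/w2.png',im);print(st['time'],heading(st))
changed(['A','B','C','WA','WB','BB'])
go(.439,-.217,.13,0)"
```

```text
4.7 0.043019860720256514
A diff 6.2; B diff 72.1; C diff 6.7; WA diff 6.5; WB diff 7.3; BB diff 6.9; 
at [0.554  0.2234 0.214 ] psi 0.0 -> shift [-0.1154  0.4403  0.084 ] turn 0.0
```

View pics/w2.png

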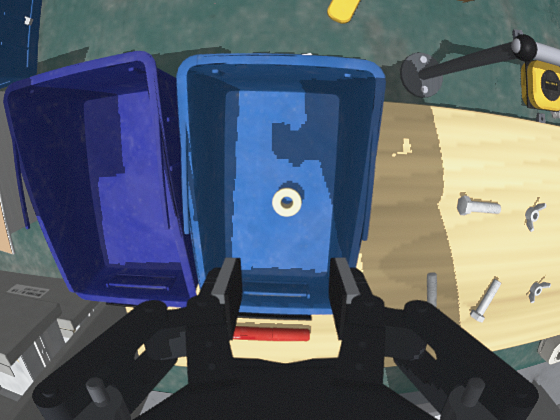

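The bushing lies in the lighter blue bin at (287,202). Next is bushing B.

Request:
{"fn": "send_rows", "kwargs": {
  "steps": [
    [-0.115,0.44,0,0,1],
    [-0.115,0.44,0,0,1],
    [-0.115,0.44,0,0,1],
    [-0.115,0.44,0,0,1],
    [-0.115,0.44,0,0,1],
    [-0.115,0.44,0,0,1],
    [-0.115,0.44,0,0,1],
    [-0.115,0.44,0.0,0,1],
    [-0.115,0.44,0.0,0,1],
    [-0.115,0.44,0.05,0,1],
    [-0.115,0.44,0.1,0,1],
    [-0.115,0.44,0.1,0,1]
  ]
}}

```text
time: 6.0
eef_pos: [0.4305, -0.2141, 0.0987]
tcp_rot: [1.0, -0.001, -0.007, -0.005]
contact_force: [-1.7, 0.4, -0.0]
opening: 1.0
finger_force: 0.0
```

```bash
python3 -c "
from h import *
go(.439,-.217,.042,0);changed(['A','B','C','WA'])"
```

```text
at [ 0.4305 -0.2141  0.0987] psi -0.1 -> shift [0.0085 0.0029 0.0567] turn -0.1
A diff 4.4; B diff 4.4; C diff 4.3; WA diff 4.1;
```

Request:
{"fn": "send_rows", "kwargs": {
  "steps": [
    [0.005,0.0,0.03,0,1],
    [0.005,0.0,0.059,0,1],
    [0.005,0.0,0.059,0,1],
    [0.005,0.0,0.059,0,0],
    [0.005,0.0,0.059,0,-1],
    [0.005,0.0,0.059,0,-1],
    [0.005,0.0,0.059,0,-1],
    [0.005,0.0,0.059,0,-1],
    [0.005,0.0,0.059,0,-1]
  ]
}}

```text
time: 6.95
eef_pos: [0.4417, -0.218, 0.0488]
tcp_rot: [1.0, 0.0, 0.001, 0.001]
contact_force: [-1.3, 0.6, 6.7]
opening: 0.258
finger_force: 34.0
```

```bash
python3 -c "
from h import *
go(.55,.223,.22,0)"
```

```text
at [ 0.4417 -0.218   0.0488] psi 0.0 -> shift [ 0.1085 -0.4409 -0.1712] turn 0.0
```

Request:
{"fn": "send_rows", "kwargs": {
  "steps": [
    [0.0,0.0,-0.05,0,-1],
    [0.0,0.0,-0.1,0,-1],
    [0,0,-0.15,0,-1],
    [0.05,-0.15,-0.17,0,-1],
    [0.09,-0.441,-0.17,0,-1],
    [0.09,-0.441,-0.17,0,-1],
    [0.09,-0.441,-0.17,0,-1],
    [0.09,-0.441,-0.17,0,-1],
    [0.09,-0.441,-0.17,0,-1],
    [0.09,-0.441,-0.17,0,-1],
    [0.09,-0.441,-0.17,0,-1],
    [0.09,-0.441,-0.16,0,-1]
  ]
}}

```text
time: 8.15
eef_pos: [0.5312, 0.2243, 0.2092]
tcp_rot: [1.0, 0.001, 0.002, -0.0]
contact_force: [0.9, -0.3, -0.8]
opening: 0.257
finger_force: 34.3
```

Request:
{"fn": "send_rows", "kwargs": {
  "steps": [
    [0,0,0.05,0,-1],
    [0,0,0.1,0,-1],
    [0,0,0.12,0,-1],
    [0,0,0.12,0,-1]
  ]
}}

```text
time: 8.55
eef_pos: [0.5268, 0.2213, 0.0828]
tcp_rot: [1.0, 0.0, -0.005, 0.001]
contact_force: [-0.5, -0.0, -0.1]
opening: 0.256
finger_force: 34.4
```

Request:
{"fn": "send_rows", "kwargs": {
  "steps": [
    [0,0,0,0,0],
    [0,0,0,0,0],
    [0,0,0,0,0],
    [0,0,-0.05,0,0],
    [0,0,-0.1,0,0],
    [0,0,-0.13,0,0],
    [0.015,0.05,-0.13,-9,0],
    [0.015,0.1,-0.13,-17,1],
    [0.015,0.15,-0.13,-26,1],
    [0.015,0.2,-0.12,-34,1],
    [0.015,0.221,-0.1,-43,1],
    [0.015,0.221,-0.06,-51,1]
  ]
}}

```text
time: 9.75
eef_pos: [0.5493, -0.004, 0.1526]
tcp_rot: [0.911, 0.412, 0.005, 0.004]
contact_force: [-0.1, 0.2, -0.0]
opening: 1.0
finger_force: 0.0
```

Request:
{"fn": "send_rows", "kwargs": {
  "steps": [
    [0,0,0,-9,1],
    [0,0,0,-18,1],
    [0,0,0,-26,1],
    [0,0,0,-35,1],
    [0,0,0,-35,1]
  ]
}}

```text
time: 10.25
eef_pos: [0.5463, 0.0007, 0.1492]
tcp_rot: [0.746, 0.666, 0.001, 0.001]
contact_force: [-0.1, 0.6, -0.2]
opening: 1.003
finger_force: 0.0
```

```bash
python3 -c "
from h import *
st=ctrl.get_state();im=ctrl.read_camera('wrist')[:,:,::-1];cv2.imwrite('pics/w3.png',im)
print(st['time']);go(.5425,.001,.042,86);changed(['C','B','WA','WB'])"
```

```text
10.25
at [0.5462 0.0007 0.149 ] psi 83.4 -> shift [-0.0002 -0.0037  0.107 ] turn -2.6
C diff 86.5; B diff 121.5; WA diff 72.6; WB diff 13.4;
```

View pics/w3.png

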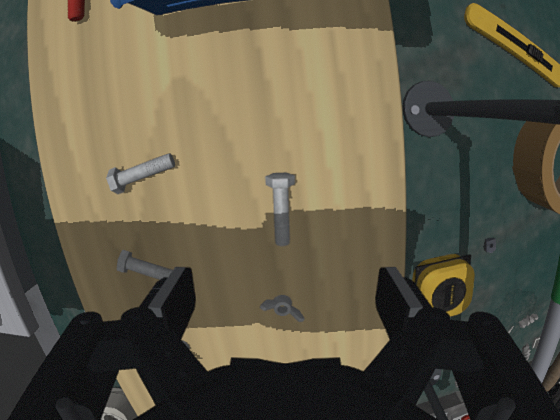

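Bolt A spans (281,175) to (282,243), in line with the jaws. Bolt B's head is at (114,181) and its tail at (174,160). Bolt C's head is at (124,262).

```bash
python3 -c "
from h import *
st=ctrl.get_state()
for n,u,v,z in (('Ah',281,178,.041),('At',282,243,.036),('Bh',114,181,.041),('Bt',174,160,.036),('Ch',124,262,.041),('WA',284,305,.042)): print(n,onz('wrist',u,v,z,st))"
```

```text
Ah [0.5466 0.029  0.041 ]
At [ 0.5409 -0.0257  0.036 ]
Bh [0.4077 0.0454 0.041 ]
Bt [0.4637 0.0535 0.036 ]
Ch [ 0.3968 -0.028   0.041 ]
WA [ 0.5359 -0.0821  0.042 ]
```

Request:
{"fn": "send_rows", "kwargs": {
  "steps": [
    [0,-0.004,0.05,-2.6,1],
    [0,-0.004,0.09,-2.6,1],
    [0,-0.004,0.107,-2.6,1],
    [0,-0.004,0.107,-2.6,0],
    [0,-0.004,0.107,-2.6,-1],
    [0,-0.004,0.107,-2.6,-1],
    [0,-0.004,0.107,-2.6,-1],
    [0,-0.004,0.107,-2.6,-1],
    [0,-0.004,0.107,-2.6,-1],
    [0,-0.004,0.107,-2.6,-1],
    [0,-0.004,0.05,-2.6,-1],
    [0,-0.004,0.0,-2.6,-1]
  ]
}}

```text
time: 11.55
eef_pos: [0.5395, 0.0017, 0.1391]
tcp_rot: [0.731, 0.683, -0.002, -0.003]
contact_force: [1.9, -0.9, -1.3]
opening: 0.127
finger_force: 36.7
```

```bash
python3 -c "
from h import *
go(.55,.37,.22,86)"
```

```text
at [0.5395 0.0017 0.1391] psi 86.1 -> shift [ 0.3681 -0.0143 -0.0809] turn 0.1
```

Request:
{"fn": "send_rows", "kwargs": {
  "steps": [
    [0,0,-0.05,0,-1],
    [0.02,0,-0.085,0,-1],
    [0.07,0,-0.085,0,-1],
    [0.368,-0.01,-0.085,0,-1],
    [0.368,-0.01,-0.085,0,-1],
    [0.368,-0.01,-0.085,0,-1],
    [0.368,-0.01,-0.085,0,-1],
    [0.368,-0.01,-0.085,0,-1],
    [0.368,-0.01,-0.085,0,-1],
    [0.368,-0.01,-0.04,0,-1],
    [0.368,-0.01,0.01,0,-1],
    [0.368,-0.01,0.052,0,-1]
  ]
}}

```text
time: 12.75
eef_pos: [0.5548, 0.3694, 0.0855]
tcp_rot: [0.73, 0.683, -0.001, -0.0]
contact_force: [-0.2, -0.3, -0.6]
opening: 0.126
finger_force: 36.7
```

Request:
{"fn": "send_rows", "kwargs": {
  "steps": [
    [0,0,0,0,-1],
    [0,0,0,0,0],
    [0,0,0,0,0],
    [0,0,0,0,0],
    [0,0,-0.05,0,0],
    [0,0,-0.1,0,0],
    [0,0,-0.13,0,0],
    [0,0,-0.13,0,0]
  ]
}}

```text
time: 13.55
eef_pos: [0.5601, 0.371, 0.2297]
tcp_rot: [0.73, 0.683, 0.008, 0.003]
contact_force: [-0.1, 0.9, 0.2]
opening: 0.498
finger_force: 0.0
```

```bash
python3 -c "
from h import *
im=ctrl.read_camera('wrist')[:,:,::-1];cv2.imwrite('pics/w4.png',im);print(ctrl.get_state()['time'])
go(.436,.0495,.15,9);changed(['C','WA','WB'])"
```

```text
13.6
at [0.5586 0.3703 0.2256] psi 86.1 -> shift [-0.3283 -0.1008  0.0756] turn 77.1
C diff 3.4; WA diff 3.4; WB diff 3.7;
```

View pics/w4.png

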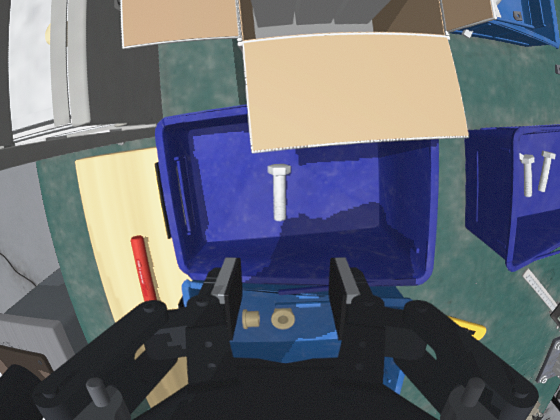

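Bolt A lies in the navy bin at (279,190), and both bushings are in the blue bin. Next is bolt B.

Request:
{"fn": "send_rows", "kwargs": {
  "steps": [
    [-0.05,-0.01,0,8.5,0],
    [-0.1,-0.03,0,17,0],
    [-0.15,-0.05,0,25.5,0],
    [-0.2,-0.07,0,34,0],
    [-0.25,-0.09,0,42.5,1],
    [-0.3,-0.1,0,51,1],
    [-0.328,-0.1,0,59.5,1],
    [-0.328,-0.1,0.02,68,1],
    [-0.328,-0.1,0.06,77,1],
    [-0.328,-0.1,0.1,77,1],
    [-0.328,-0.1,0.12,77,1],
    [-0.328,-0.1,0.12,77,1]
  ]
}}

```text
time: 14.85
eef_pos: [0.4303, 0.049, 0.094]
tcp_rot: [0.997, 0.08, -0.005, -0.001]
contact_force: [0.2, 0.7, -0.6]
opening: 1.001
finger_force: 0.0
```

```bash
python3 -c "
from h import *
changed(['WA','WB']);print(ctrl.get_state()['time'])
go(.437,.0495,.042,9)"
```

```text
WA diff 13.4; WB diff 4.9; 
14.9
at [0.4323 0.0489 0.0963] psi 9.1 -> shift [0.0047 0.0001 0.0543] turn 0.1
```

Request:
{"fn": "send_rows", "kwargs": {
  "steps": [
    [0.004,0,0.03,0,1],
    [0.004,0,0.057,0,1],
    [0.004,0,0.057,0,1],
    [0.004,0,0.057,0,0],
    [0.004,0,0.057,0,-1],
    [0.004,0,0.057,0,-1],
    [0.004,0,0.057,0,-1],
    [0.004,0,0.057,0,-1],
    [0.004,0,0.057,0,-1],
    [0.004,0,0.057,0,-1],
    [0.004,0,0.0,0,-1],
    [0.004,0,-0.05,0,-1]
  ]
}}

```text
time: 16.1
eef_pos: [0.4364, 0.0495, 0.1402]
tcp_rot: [0.997, 0.08, -0.003, -0.001]
contact_force: [2.0, 0.9, -0.1]
opening: 0.126
finger_force: 36.9
```

```bash
python3 -c "
from h import *
go(.55,.36,.22,50)"
```

```text
at [0.4364 0.0495 0.1402] psi 9.1 -> shift [ 0.1616 -0.2885 -0.0798] turn -40.9
```

Request:
{"fn": "send_rows", "kwargs": {
  "steps": [
    [0,0,-0.05,0,-1],
    [0.02,-0.04,-0.085,0,-1],
    [0.13,-0.304,-0.085,0,-1],
    [0.13,-0.304,-0.085,0,-1],
    [0.13,-0.304,-0.085,0,-1],
    [0.13,-0.304,-0.085,0,-1],
    [0.13,-0.304,-0.085,0,-1],
    [0.13,-0.304,-0.085,0,-1],
    [0.13,-0.304,-0.085,0,-1],
    [0.13,-0.304,-0.04,0,-1],
    [0.13,-0.304,0.01,0,-1],
    [0.13,-0.304,0.05,0,-1]
  ]
}}

```text
time: 17.3
eef_pos: [0.5171, 0.369, 0.0884]
tcp_rot: [0.997, 0.08, -0.001, 0.001]
contact_force: [-0.0, 0.7, -1.2]
opening: 0.127
finger_force: 36.9
```

Request:
{"fn": "send_rows", "kwargs": {
  "steps": [
    [0,0,0,0,-1],
    [0,0,0,0,-0.2],
    [0,0,0,0,-0.2],
    [0,0,0,0,-0.2],
    [0,0,-0.05,0,-0.2],
    [0,0,-0.1,0,-0.2],
    [0,0,-0.13,0,-0.2],
    [0,0,-0.13,0,-0.2]
  ]
}}

```text
time: 18.1
eef_pos: [0.5221, 0.3721, 0.2321]
tcp_rot: [0.997, 0.08, 0.008, -0.003]
contact_force: [1.2, -0.6, 0.8]
opening: 0.399
finger_force: 0.0
```

```bash
python3 -c "
from h import *
im=ctrl.read_camera('wrist')[:,:,::-1];cv2.imwrite('pics/w5.png',im);print(ctrl.get_state()['time'])
go(.433,-.0455,.1,-22.5);changed(['C','WA','WB'])"
```

```text
18.15
at [0.5206 0.3713 0.2282] psi 9.2 -> shift [-0.1528  0.3975  0.1282] turn 31.7
C diff 2.7; WA diff 2.6; WB diff 2.9;
```

View pics/w5.png

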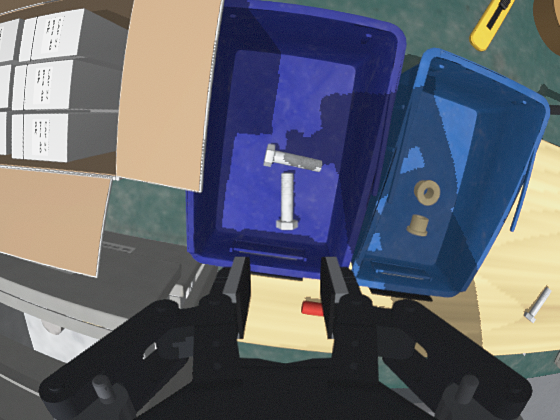

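Two bolts are in the navy bin, at (292,158) and (288,200). Next is bolt C.

Request:
{"fn": "send_rows", "kwargs": {
  "steps": [
    [-0.152,0.397,0,31.7,1],
    [-0.152,0.397,0,31.7,1],
    [-0.152,0.397,0,31.7,1],
    [-0.152,0.397,0,31.7,1],
    [-0.152,0.397,0,31.7,1],
    [-0.152,0.397,0,31.7,1],
    [-0.152,0.397,0,31.7,1],
    [-0.152,0.397,0,31.7,1],
    [-0.152,0.397,0.04,31.7,1],
    [-0.152,0.397,0.08,31.7,1],
    [-0.152,0.397,0.115,31.7,1],
    [-0.152,0.397,0.115,31.7,1]
  ]
}}

```text
time: 19.4
eef_pos: [0.4262, -0.0446, 0.1005]
tcp_rot: [0.981, -0.196, -0.007, -0.001]
contact_force: [-0.6, -0.1, -0.1]
opening: 0.998
finger_force: 0.0
```

```bash
python3 -c "
from h import *
changed(['WA','WB']);print(ctrl.get_state()['time'])
go(.434,-.0455,.042,-22.5)"
```

```text
WA diff 60.4; WB diff 83.1; 
19.45
at [ 0.4286 -0.0451  0.1035] psi -22.6 -> shift [ 0.0051 -0.0017  0.0615] turn -0.1
```

Request:
{"fn": "send_rows", "kwargs": {
  "steps": [
    [0.003,-0.001,0.03,0,1],
    [0.003,-0.001,0.064,0,1],
    [0.003,-0.001,0.064,0,1],
    [0.003,-0.001,0.064,0,0],
    [0.003,-0.001,0.064,0,-1],
    [0.003,-0.001,0.064,0,-1],
    [0.003,-0.001,0.064,0,-1],
    [0.003,-0.001,0.064,0,-1],
    [0.003,-0.001,0.064,0,-1],
    [0.003,-0.001,0.064,0,-1],
    [0.003,-0.001,0.0,0,-1],
    [0.003,-0.001,-0.05,0,-1]
  ]
}}

```text
time: 20.65
eef_pos: [0.4327, -0.0456, 0.1413]
tcp_rot: [0.981, -0.196, -0.003, -0.0]
contact_force: [2.0, -1.4, -0.6]
opening: 0.123
finger_force: 37.5
```

```bash
python3 -c "
from h import *
go(.595,.375,.22,9)"
```

```text
at [ 0.4327 -0.0456  0.1413] psi -22.6 -> shift [-0.0114 -0.4507 -0.0787] turn -31.6
```

Request:
{"fn": "send_rows", "kwargs": {
  "steps": [
    [0,0,-0.05,0,-1],
    [0,-0.04,-0.085,-8,-1],
    [-0.011,-0.45,-0.085,-31.6,-1],
    [-0.011,-0.45,-0.085,-31.6,-1],
    [-0.011,-0.45,-0.085,-31.6,-1],
    [-0.011,-0.45,-0.085,-31.6,-1],
    [-0.011,-0.45,-0.085,-31.6,-1],
    [-0.011,-0.45,-0.085,-31.6,-1],
    [-0.011,-0.45,-0.085,-31.6,-1],
    [-0.011,-0.45,-0.085,-31.6,-1],
    [-0.011,-0.45,-0.085,-31.6,-1],
    [-0.011,-0.45,-0.04,-31.6,-1]
  ]
}}

```text
time: 21.85
eef_pos: [0.6013, 0.3777, 0.1897]
tcp_rot: [0.997, 0.08, 0.007, -0.003]
contact_force: [0.3, 0.2, 0.2]
opening: 0.126
finger_force: 37.5
```

Request:
{"fn": "send_rows", "kwargs": {
  "steps": [
    [0,0,0.05,0,-1],
    [0,0,0.085,0,-1],
    [0,0,0.085,0,-1],
    [0,0,0.085,0,-0.2],
    [0,0,0.085,0,-0.2],
    [0,0,0.085,0,-0.2],
    [0,0,0.03,0,-0.2],
    [0,0,-0.02,0,-0.2],
    [0,0,-0.05,0,-0.2],
    [0,0,-0.05,0,-0.2]
  ]
}}

```text
time: 22.85
eef_pos: [0.6009, 0.3754, 0.245]
tcp_rot: [0.997, 0.079, 0.009, -0.003]
contact_force: [0.8, 0.7, 1.4]
opening: 0.402
finger_force: 0.0
```

```bash
python3 -c "
from h import *
im=ctrl.read_camera('wrist')[:,:,::-1];cv2.imwrite('pics/w6.png',im);print(ctrl.get_state()['time'])
go(.533,-.0845,.12,-30);changed(['C','WA','WB'])"
```

```text
22.9
at [0.5995 0.3747 0.2407] psi 9.1 -> shift [-0.138   0.443   0.1207] turn 39.1
C diff 9.6; WA diff 4.0; WB diff 4.5;
```

View pics/w6.png

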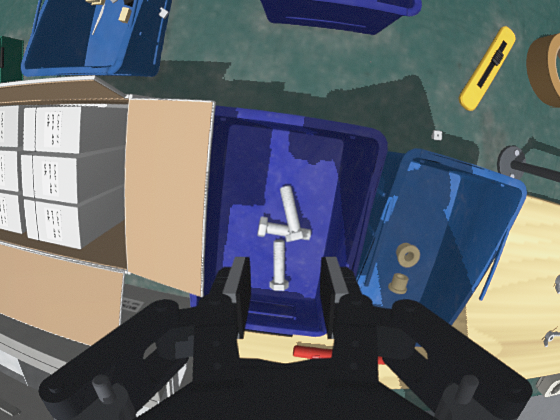

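All three bolts are in the navy bin. Next is wing nut A.

Request:
{"fn": "send_rows", "kwargs": {
  "steps": [
    [-0.138,0.443,0,39,1],
    [-0.138,0.443,0,39,1],
    [-0.138,0.443,0,39,1],
    [-0.138,0.443,0,39,1],
    [-0.138,0.443,0,39,1],
    [-0.138,0.443,0,39,1],
    [-0.138,0.443,0,39,1],
    [-0.138,0.443,0,39,1],
    [-0.138,0.443,0,39,1],
    [-0.138,0.443,0.05,39,1],
    [-0.138,0.443,0.1,39,1],
    [-0.138,0.443,0.12,39,1]
  ]
}}

```text
time: 24.15
eef_pos: [0.5262, -0.0853, 0.1065]
tcp_rot: [0.966, -0.259, -0.005, -0.0]
contact_force: [-0.4, -0.3, 0.1]
opening: 1.002
finger_force: 0.0
```

Request:
{"fn": "send_rows", "kwargs": {
  "steps": [
    [0,0,0,0,1],
    [0,0,0,0,1]
  ]
}}

```text
time: 24.35
eef_pos: [0.5302, -0.0855, 0.1123]
tcp_rot: [0.966, -0.258, -0.001, -0.0]
contact_force: [-0.1, -0.1, 0.9]
opening: 1.001
finger_force: 0.0
```

```bash
python3 -c "
from h import *
go(.533,-.0845,.042,-30)
st=ctrl.get_state();im=ctrl.read_camera('wrist')[:,:,::-1];cv2.imwrite('pics/w7.png',im)
# blobs differing from wood in central region (grey: low saturation)
h=cv2.cvtColor(im,cv2.COLOR_BGR2HSV);m=(h[...,1]<60).astype(np.uint8)*255;m[:120]=0;m[330:]=0;m[:,:200]=0;m[:,370:]=0
n,l,s,c=cv2.connectedComponentsWithStats(m)
for i in range(1,n):
  if s[i,4]>60:
    print(s[i],c[i],onz('wrist',*c[i],.045,st),cv2.minAreaRect(cv2.findNonZero((l==i).astype(np.uint8))))
"
```

```text
at [ 0.5302 -0.0855  0.1123] psi -29.9 -> shift [ 0.002  -0.0022  0.0703] turn 0.1
[247 143  26  65 753] [258.7424 173.3347] [ 0.5721 -0.0904  0.045 ] ((259.5, 175.0), (64.0, 25.0), 90.0)
```

View pics/w7.png

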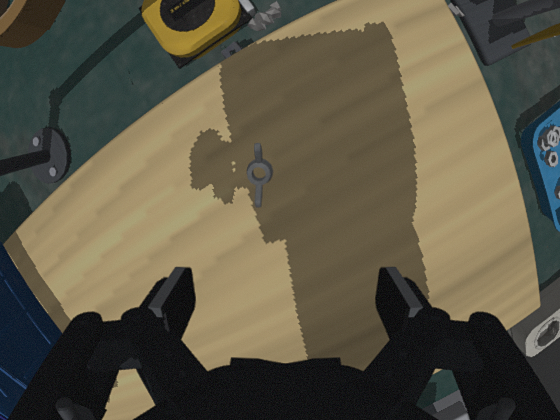

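Wing nut A is now at (259,173) in the wrist view. That is about 40 mm from where it was, so it has been knocked. I'll hover over the new place and measure again.

Request:
{"fn": "send_rows", "kwargs": {
  "steps": [
    [0.039,-0.017,0,0,1],
    [0.039,-0.017,0,0,1],
    [0.039,-0.017,0,0,1]
  ]
}}

```text
time: 24.7
eef_pos: [0.5744, -0.0905, 0.1147]
tcp_rot: [0.966, -0.258, 0.002, 0.0]
contact_force: [-0.5, -0.6, -0.8]
opening: 1.002
finger_force: 0.0
```

```bash
python3 -c "
from h import *
st=ctrl.get_state();im=ctrl.read_camera('wrist')[:,:,::-1];cv2.imwrite('pics/w8.png',im)
h=cv2.cvtColor(im,cv2.COLOR_BGR2HSV);m=(h[...,1]<60).astype(np.uint8)*255;m[:150]=0;m[330:]=0;m[:,210:211]=0;m[:,:210]=0;m[:,360:]=0
n,l,s,c=cv2.connectedComponentsWithStats(m)
for i in range(1,n):
  if s[i,4]>60:
    p=onz('wrist',*c[i],.045,st)
    print(s[i],c[i],p,cv2.minAreaRect(cv2.findNonZero((l==i).astype(np.uint8))));go(*p[:2],.042,-30)
"
```

```text
[274 206  25  59 691] [285.7221 231.8495] [ 0.5734 -0.0903  0.045 ] ((287.54705810546875, 234.55084228515625), (56.2577018737793, 24.59725570678711), 73.81079864501953)
at [ 0.5736 -0.0903  0.1144] psi -29.9 -> shift [-0.0003  0.0001  0.0724] turn 0.1
```

Request:
{"fn": "send_rows", "kwargs": {
  "steps": [
    [0,0,0.03,0,1],
    [0,0,0.06,0,1],
    [0,0,0.071,0,1],
    [0,0,0.071,0,1],
    [0,0,0.071,0,0],
    [0,0,0.071,0,-1],
    [0,0,0.071,0,-1],
    [0,0,0.071,0,-1],
    [0,0,0.071,0,-1],
    [0,0,0.071,0,-1],
    [0,0,0.071,0,-1],
    [0,0,0.02,0,-1]
  ]
}}

```text
time: 25.95
eef_pos: [0.567, -0.0885, 0.084]
tcp_rot: [0.966, -0.258, -0.009, -0.001]
contact_force: [0.7, 0.7, -0.3]
opening: 0.185
finger_force: 34.2
```

Request:
{"fn": "send_rows", "kwargs": {
  "steps": [
    [0,0,-0.05,0,-1],
    [0,0,-0.1,0,-1],
    [0,0,-0.11,0,-1]
  ]
}}

```text
time: 26.25
eef_pos: [0.5762, -0.0914, 0.2092]
tcp_rot: [0.966, -0.258, 0.006, 0.0]
contact_force: [0.5, -0.3, -0.3]
opening: 0.183
finger_force: 34.2
```

```bash
python3 -c "
from h import *
go(.465,-.384,.22,-30);changed(['WB'])"
```

```text
at [ 0.5762 -0.0914  0.2092] psi -29.9 -> shift [ 0.0497  0.3091 -0.0108] turn 0.1
WB diff 99.6;
```

Request:
{"fn": "send_rows", "kwargs": {
  "steps": [
    [0.025,0.296,0,0,-1],
    [0.025,0.296,0,0,-1],
    [0.025,0.296,0,0,-1],
    [0.025,0.296,0,0,-1],
    [0.025,0.296,0,0,-1],
    [0.025,0.296,0,0,-1],
    [0.025,0.296,0,0,-1],
    [0.025,0.296,0.05,0,-1],
    [0.025,0.296,0.1,0,-1],
    [0.025,0.296,0.14,0,-1],
    [0.025,0.296,0.155,0,-1],
    [0.025,0.296,0.155,0,-1]
  ]
}}

```text
time: 27.5
eef_pos: [0.445, -0.3566, 0.0428]
tcp_rot: [0.966, -0.258, -0.003, -0.002]
contact_force: [0.9, 0.1, 0.3]
opening: 0.181
finger_force: 34.3
```

```bash
python3 -c "
from h import *
go(.45,-.36,.034,-30);changed(['WB'])"
```

```text
at [ 0.445  -0.3566  0.0428] psi -29.9 -> shift [0.006  0.0005 0.0088] turn 0.1
WB diff 27.8;
```

Request:
{"fn": "send_rows", "kwargs": {
  "steps": [
    [0,0,0.01,0,-1],
    [0,0,0.01,0,-1],
    [0,0,0.01,0,-0.2],
    [0,0,0.01,0,-0.2],
    [0,0,0.01,0,-0.2],
    [0,0,0.01,0,-0.2],
    [0,0,-0.04,0,-0.2],
    [0,0,-0.09,0,-0.2],
    [0,0,-0.12,0,-0.2],
    [0,0,-0.12,0,-0.2]
  ]
}}

```text
time: 28.55
eef_pos: [0.4492, -0.3621, 0.1734]
tcp_rot: [0.966, -0.258, 0.005, 0.003]
contact_force: [0.4, -0.1, -0.8]
opening: 0.4
finger_force: 0.0
```

```bash
python3 -c "
from h import *
st=ctrl.get_state();im=ctrl.read_camera('wrist')[:,:,::-1];cv2.imwrite('pics/w9.png',im);t=changed(['WB'])
cv2.imwrite('pics/t9.png',t);go(.425,-.13,.12,-46)
v=np.hstack([im[:,:400],cv2.resize(t.astype(np.uint8)[170:310,290:460],None,fx=2.3,fy=3)]);cv2.imwrite('pics/v9.png',v);print(v.shape,st['time'])
"
```

```text
WB diff 9.6; 
at [ 0.4469 -0.3595  0.1674] psi -29.9 -> shift [-0.1335 -0.188   0.0474] turn 16.1
(420, 791, 3) 28.55[ WARN:0@0.967] global loadsave.cpp:1063 imwrite_ Unsupported depth image for selected encoder is fallbacked to CV_8U.
```

View pics/v9.png

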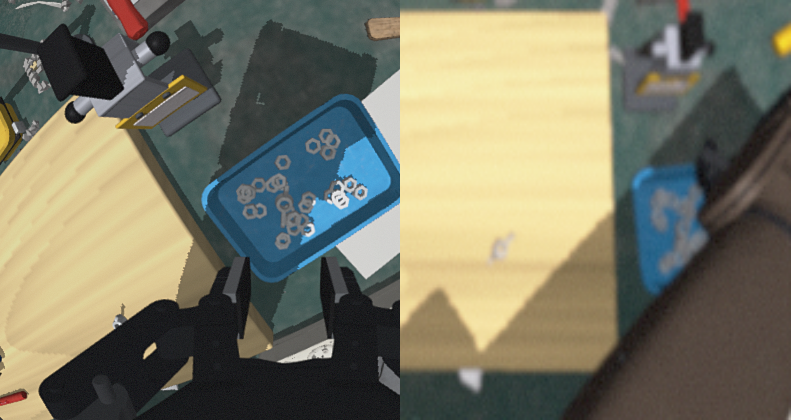

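The nut is in the tray near (290,205), and wing nut B still lies on the board. I'll fetch it now.

Request:
{"fn": "send_rows", "kwargs": {
  "steps": [
    [-0.133,-0.188,0,16,1],
    [-0.133,-0.188,0,16,1],
    [-0.133,-0.188,0,16,1],
    [-0.133,-0.188,0,16,1],
    [-0.133,-0.188,0,16,1],
    [-0.133,-0.188,0.03,16,1],
    [-0.133,-0.188,0.045,16,1],
    [-0.133,-0.188,0.045,16,1],
    [-0.133,-0.188,0.045,16,1]
  ]
}}

```text
time: 29.55
eef_pos: [0.4244, -0.1295, 0.1203]
tcp_rot: [0.921, -0.39, -0.002, -0.0]
contact_force: [0.2, -0.4, 0.6]
opening: 1.001
finger_force: 0.0
```

```bash
python3 -c "
from h import *
st=ctrl.get_state();im=ctrl.read_camera('wrist')[:,:,::-1];cv2.imwrite('pics/w10.png',im)
h=cv2.cvtColor(im,cv2.COLOR_BGR2HSV);m=(h[...,1]<60).astype(np.uint8)*255;m[:150]=0;m[330:]=0;m[:,:210]=0;m[:,360:]=0
n,l,s,c=cv2.connectedComponentsWithStats(m)
for i in range(1,n):
  if s[i,4]>60:
    p=onz('wrist',*c[i],.045,st)
    print(s[i],c[i],p,cv2.minAreaRect(cv2.findNonZero((l==i).astype(np.uint8))));go(*p[:2],.042,-46)
"
```

```text
[277 197  25  58 699] [288.8755 222.8011] [ 0.4246 -0.1335  0.045 ] ((290.4208068847656, 225.2920684814453), (55.379878997802734, 24.2916316986084), 77.27564239501953)
at [ 0.4251 -0.1301  0.1213] psi -46.0 -> shift [0.0021 0.0028 0.0793] turn 0.0
[347 319  13  11  68] [354.5882 325.5   ] [ 0.325  -0.1075  0.045 ] ((354.7561340332031, 326.19512939453125), (5.934602737426758, 15.617377281188965), 51.34019088745117)
at [ 0.4251 -0.1301  0.1213] psi -46.0 -> shift [-0.0858  0.0563  0.0793] turn 0.0
```

Request:
{"fn": "send_rows", "kwargs": {
  "steps": [
    [0.002,0.003,0.03,0,1],
    [0.002,0.003,0.06,0,1],
    [0.002,0.003,0.078,0,1],
    [0.002,0.003,0.078,0,1],
    [0.002,0.003,0.078,0,0],
    [0.002,0.003,0.078,0,-1],
    [0.002,0.003,0.078,0,-1],
    [0.002,0.003,0.078,0,-1],
    [0.002,0.003,0.078,0,-1],
    [0.002,0.003,0.078,0,-1],
    [0.002,0.003,0.078,0,-1],
    [0.002,0.003,0.02,0,-1]
  ]
}}

```text
time: 30.8
eef_pos: [0.4193, -0.1306, 0.0871]
tcp_rot: [0.921, -0.39, -0.009, -0.001]
contact_force: [0.9, 0.1, -0.7]
opening: 0.176
finger_force: 34.1
```

Request:
{"fn": "send_rows", "kwargs": {
  "steps": [
    [0,0,-0.05,0,-1],
    [0,0,-0.06,0,-1],
    [0,0,-0.06,0,-1]
  ]
}}

```text
time: 31.1
eef_pos: [0.4258, -0.1342, 0.1557]
tcp_rot: [0.921, -0.39, 0.003, 0.0]
contact_force: [0.2, 0.2, -2.2]
opening: 0.179
finger_force: 34.1
```

```bash
python3 -c "
from h import *
go(.445,-.415,.034,-30)"
```

```text
at [ 0.4258 -0.1342  0.1557] psi -45.9 -> shift [0.2151 0.1815 0.1217] turn -15.9
```

Request:
{"fn": "send_rows", "kwargs": {
  "steps": [
    [0.215,0.181,0,-16,-1],
    [0.215,0.181,0,-16,-1],
    [0.215,0.181,0,-16,-1],
    [0.215,0.181,0,-16,-1],
    [0.215,0.181,0,-16,-1],
    [0.215,0.181,0,-16,-1],
    [0.215,0.181,0.02,-16,-1],
    [0.215,0.181,0.06,-16,-1],
    [0.215,0.181,0.1,-16,-1],
    [0.215,0.181,0.115,-16,-1],
    [0.215,0.181,0.115,-16,-1]
  ]
}}

```text
time: 32.2
eef_pos: [0.4415, -0.4108, 0.0334]
tcp_rot: [0.966, -0.258, -0.004, -0.003]
contact_force: [-0.4, -0.5, 0.3]
opening: 0.174
finger_force: 34.2
```

```bash
python3 -c "
from h import *
go(.445,-.415,.034,-30)"
```

```text
at [ 0.4415 -0.4108  0.0334] psi -29.9 -> shift [ 0.0052  0.0019 -0.0006] turn 0.1
```

Request:
{"fn": "send_rows", "kwargs": {
  "steps": [
    [0,0,0,0,-1],
    [0,0,0,0,-0.2],
    [0,0,0,0,-0.2],
    [0,0,0,0,-0.2],
    [0,0,-0.05,0,-0.2],
    [0,0,-0.1,0,-0.2],
    [0,0,-0.15,0,-0.2],
    [0,0,-0.2,0,-0.2],
    [0,0,-0.24,0,-0.2]
  ]
}}

```text
time: 33.1
eef_pos: [0.4443, -0.4142, 0.2834]
tcp_rot: [0.966, -0.258, 0.002, 0.002]
contact_force: [0.3, -0.2, 0.6]
opening: 0.398
finger_force: 0.0
```

```bash
python3 -c "
from h import *
go(.575,-.328,.29,0)"
```

```text
at [ 0.4443 -0.4142  0.2834] psi -29.9 -> shift [ 0.0703 -0.1399 -0.0066] turn -29.9
```

Request:
{"fn": "send_rows", "kwargs": {
  "steps": [
    [0.07,-0.14,0,-30,0.5],
    [0.07,-0.14,0,-30,0.5],
    [0.07,-0.14,0,-30,0.5],
    [0.07,-0.14,0,-30,0.5],
    [0.07,-0.14,0,-30,1],
    [0.07,-0.14,0,-30,1],
    [0.07,-0.14,0,-30,1]
  ]
}}

```text
time: 33.8
eef_pos: [0.5737, -0.3283, 0.2789]
tcp_rot: [1.0, -0.001, 0.0, 0.0]
contact_force: [-1.2, -0.5, 0.4]
opening: 0.998
finger_force: 0.0
```

```bash
python3 -c "
from h import *
st=ctrl.get_state();print(st['eef_pos'],heading(st),st['time']);im=ctrl.read_camera('wrist')[:,:,::-1];cv2.imwrite('pics/w11.png',im)
t=ctrl.read_camera('top')[:,:,::-1];s=ctrl.read_camera('scene')[:,:,::-1]
cv2.imwrite('pics/t11.png',t);cv2.imwrite('pics/s11.png',s)
v=np.hstack([im[:,130:520],cv2.resize(s[125:230,140:240],(400,420),interpolation=cv2.INTER_CUBIC)])
cv2.imwrite('pics/v11.png',v)
"
```

```text
[ 0.5737 -0.3283  0.2789] -0.08387487264515486 33.8
```

View pics/v11.png

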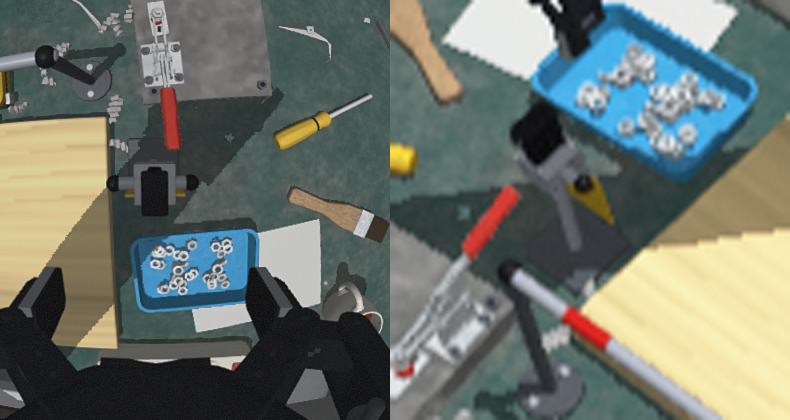

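In the wrist half of the picture, the grip head is at column 283, row 190. The stand bar's end balls are at (243,183) and (323,183). The tag plate is on the robot's side, so tag x ≈ world +x. Now I'll measure the grip, the stand bar and the bands.

```bash
python3 - <<'E'
from h import *
st=ctrl.get_state();im=cv2.imread('pics/w11.png')
print("ball L,R",onz('wrist',243,183,.13,st),onz('wrist',323,183,.13,st))
m=(im.max(2)<45).astype(np.uint8);m[:150]=0;m[225:]=0;m[:,:265]=0;m[:,305:]=0
n,l,s,c=cv2.connectedComponentsWithStats(m)
for i in range(1,n):
    if s[i,4]>50: print("dark",s[i],onz('wrist',*c[i],.185,st), cv2.minAreaRect(cv2.findNonZero((l==i).astype(np.uint8))))
for nm in("top","scene"):
    a=cv2.imread(f'pics/{nm[0]}11.png');h=cv2.cvtColor(a,cv2.COLOR_BGR2HSV)
    for col,mm in (("green",(abs(h[...,0].astype(int)-62)<14)&(h[...,1]>150)&(h[...,2]>80)),("red",((h[...,0]<8)|(h[...,0]>172))&(h[...,1]>150)&(h[...,2]>100))):
        n,l,s,c=cv2.connectedComponentsWithStats(mm.astype(np.uint8))
        for i in range(1,n):
            if s[i,4]>25: print(nm,col,s[i],c[i],onz(nm,*c[i],.183))
E
```

```text
ball L,R [ 0.5898 -0.2908  0.13  ] [ 0.5897 -0.3623  0.13  ]
dark [ 271  167   27   50 1261] [ 0.594  -0.3278  0.185 ] ((283.9999694824219, 191.49998474121094), (48.99999237060547, 25.999996185302734), 90.0)
top green [279 141  12   4  37] [284.6486 142.9459] [0.6865 0.0018 0.183 ]
top red [  5  40  13  30 110] [12.6182 53.2364] [0.9318 0.7188 0.183 ]
top red [ 0 60  7 14 33] [ 2.2727 68.0606] [0.8895 0.7408 0.183 ]
top red [347 139  14   5  58] [353.4828 140.6552] [ 0.6929 -0.1712  0.183 ]
top red [164 263  50   5 205] [188.0098 265.0927] [0.381  0.2313 0.183 ]
scene green [230 237  12  10  44] [235.7045 241.0455] [ 0.6869 -0.0001  0.183 ]
scene red [158 172  14  17  82] [164.6829 180.0976] [ 0.6743 -0.2895  0.183 ]
scene red [183 202  12  10  54] [188.5926 206.7407] [ 0.6929 -0.1737  0.183 ]
scene red [354 230  39  30 216] [372.8657 244.787 ] [0.4575 0.2893 0.183 ]
```

Request:
{"fn": "send_rows", "kwargs": {
  "steps": [
    [0.016,-0.001,0.0,0,1],
    [0.016,-0.001,0.04,0,1],
    [0.016,-0.001,0.08,0,1],
    [0.016,-0.001,0.11,0,1],
    [0.016,-0.001,0.115,0,1],
    [0.016,-0.001,0.115,0,1]
  ]
}}

```text
time: 34.55
eef_pos: [0.5897, -0.3267, 0.1627]
tcp_rot: [1.0, -0.0, -0.001, -0.001]
contact_force: [0.1, -0.2, -0.1]
opening: 1.002
finger_force: 0.0
```

```bash
python3 -c "
from h import *
go(.590,-.327,.153,0)"
```

```text
at [ 0.5897 -0.3267  0.1627] psi -0.0 -> shift [0.0003 0.0003 0.0097] turn -0.0
```

Request:
{"fn": "send_rows", "kwargs": {
  "steps": [
    [0,0,0.009,0,1],
    [0,0,0.009,0,0],
    [0,0,0.009,0,-1],
    [0,0,0.009,0,-1],
    [0,0,0.009,0,-1],
    [0,0,0.009,0,-1],
    [0,0,0.009,0,-1],
    [0,0,0.009,0,-1],
    [0,0,0.009,0,-1]
  ],
  "squeeze": 60
}}

```text
time: 35.45
eef_pos: [0.5907, -0.3269, 0.1552]
tcp_rot: [1.0, 0.0, 0.0, 0.0]
contact_force: [-0.3, -1.2, 3.0]
opening: 0.216
finger_force: 58.3
```

Request:
{"fn": "send_rows", "kwargs": {
  "steps": [
    [0,0,-0.02,0,-1],
    [0,0,-0.04,0,-1],
    [0,0,-0.06,0,-1],
    [0,0,-0.08,0,-1],
    [0,0,-0.1,0,-1],
    [0,0,-0.12,0,-1],
    [0,0,-0.12,0,-1],
    [0,0,-0.12,0,-1]
  ]
}}

```text
time: 36.25
eef_pos: [0.5903, -0.3262, 0.2736]
tcp_rot: [1.0, 0.001, -0.0, -0.0]
contact_force: [0.5, -0.7, -1.4]
opening: 0.218
finger_force: 58.7
```

```bash
python3 -c "
from h import *
go(.60,.001,.265,2.1)"
```

```text
at [ 0.5903 -0.3262  0.2736] psi 0.1 -> shift [ 0.0101 -0.3271  0.0086] turn -2.0
```

Request:
{"fn": "send_rows", "kwargs": {
  "steps": [
    [0.001,-0.02,0,0,-1],
    [0.003,-0.06,0,0,-1],
    [0.005,-0.1,0,0,-1],
    [0.005,-0.14,0,-1,-1],
    [0.005,-0.18,0,-2,-1],
    [0.005,-0.22,0,-2,-1],
    [0.005,-0.26,0,-2,-1],
    [0.005,-0.29,0,-2,-1],
    [0.005,-0.315,0,-2,-1],
    [0.005,-0.327,0,-2,-1],
    [0.005,-0.327,0,-2,-1],
    [0.005,-0.327,0,-2,-1]
  ]
}}

```text
time: 37.45
eef_pos: [0.5948, 0.0002, 0.2738]
tcp_rot: [1.0, 0.018, -0.001, 0.0]
contact_force: [-0.4, -0.0, -1.7]
opening: 0.219
finger_force: 58.8
```

```bash
python3 -c "
from h import *
go(.687,.001,.25,2.1);print(ctrl.get_state()['opening'])"
```

```text
at [0.5948 0.0002 0.2738] psi 2.1 -> shift [0.0921 0.0025 0.0238] turn -0.0
0.21903764990093033
```

Request:
{"fn": "send_rows", "kwargs": {
  "steps": [
    [0.015,0,0,0,-1],
    [0.035,0.001,0,0,-1],
    [0.055,0.002,0,0,-1],
    [0.07,0.002,0,0,-1],
    [0.083,0.002,0,0,-1],
    [0.092,0.002,0,0,-1],
    [0.092,0.002,0.01,0,-1],
    [0.092,0.002,0.025,0,-1],
    [0.092,0.002,0.03,0,-1],
    [0.092,0.002,0.03,0,-1],
    [0.092,0.002,0.03,0,-1]
  ]
}}

```text
time: 38.55
eef_pos: [0.6868, 0.0019, 0.2443]
tcp_rot: [1.0, 0.018, -0.0, -0.0]
contact_force: [-0.6, -1.0, -0.1]
opening: 0.219
finger_force: 58.8
```

```bash
python3 -c "
from h import *
go(.687,.001,.205,2.1)
im=ctrl.read_camera('wrist')[:,:,::-1];s=ctrl.read_camera('scene')[:,:,::-1]
p=[int(k) for k in proj('scene',(.687,0,.19))];print(p)
c=s[p[1]-60:p[1]+45,p[0]-50:p[0]+50]
cv2.imwrite('pics/v12.png',np.hstack([im[:,90:480],cv2.resize(c,(400,420),interpolation=cv2.INTER_CUBIC)]))
"
```

```text
at [0.6868 0.0019 0.2443] psi 2.1 -> shift [0.0002 0.0009 0.0393] turn -0.0
[235, 239]
```

View pics/v12.png

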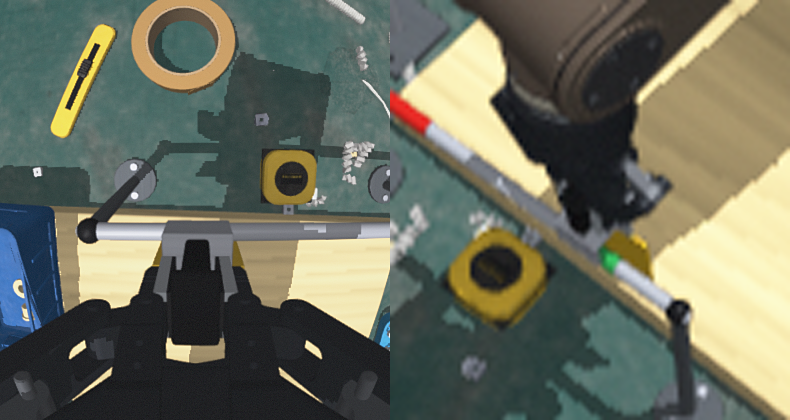

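The wrist half shows the rail centre line at row ~231 and the strap's lip edge at row ~222, just past the rail. The tag hangs plumb. I'll check the alignment with rays.

```bash
python3 -c "
from h import *
st=ctrl.get_state()
for n,u,v,z in (('rail L',215,232,.18),('rail R',430,230,.18),('ball',178,231,.18),('lip edge',288,222,.228),('strap L',255,245,.228),('strap R',322,245,.228),('strap back',255,262,.228)): print(n,onz('wrist',u,v,z,st))
"
```

```text
rail L [0.6857 0.0485 0.18  ]
rail R [ 0.6919 -0.1     0.18  ]
ball [0.6852 0.0747 0.18  ]
lip edge [0.7106 0.0012 0.228 ]
strap L [0.6976 0.0175 0.228 ]
strap R [ 0.6988 -0.0166  0.228 ]
strap back [0.688  0.0174 0.228 ]
```

Request:
{"fn": "send_rows", "kwargs": {
  "steps": [
    [-0.002,0.001,0.005,0,-1],
    [-0.002,0.001,0.01,0,-1],
    [-0.002,0.001,0.015,0,-1],
    [-0.002,0.001,0.02,0,-1],
    [-0.002,0.001,0.024,0,-1],
    [-0.002,0.001,0.028,0,-1],
    [-0.002,0.001,0.03,0,-1],
    [-0.002,0.001,0.03,0,-1]
  ]
}}

```text
time: 39.45
eef_pos: [0.685, 0.0008, 0.214]
tcp_rot: [1.0, 0.018, -0.0, -0.0]
contact_force: [0.0, -0.4, -1.5]
opening: 0.222
finger_force: 58.8
```

Request:
{"fn": "send_rows", "kwargs": {
  "steps": [
    [0,0,0.003,0,-1],
    [0,0,0.006,0,-1],
    [0,0,0.008,0,-1],
    [0,0,0.009,0,-1],
    [0,0,0.009,0,-1]
  ]
}}

```text
time: 39.95
eef_pos: [0.6852, 0.0008, 0.2057]
tcp_rot: [1.0, 0.018, 0.0, -0.0]
contact_force: [-0.1, -0.3, -0.8]
opening: 0.216
finger_force: 58.8
```

Request:
{"fn": "send_rows", "kwargs": {
  "steps": [
    [0,0,0.001,0,-1],
    [0,0,0.002,0,-1],
    [0,0,0.003,0,-1],
    [0,0,0.003,0,-1]
  ]
}}

```text
time: 40.35
eef_pos: [0.686, 0.0005, 0.2053]
tcp_rot: [1.0, 0.018, 0.001, 0.0]
contact_force: [-3.3, -0.7, 7.2]
opening: 0.218
finger_force: 58.7
```

Request:
{"fn": "send_rows", "kwargs": {
  "steps": [
    [0,0.0,-0.002,0,-1],
    [0,0.01,-0.002,0,-1],
    [0,0.025,-0.002,0,-1],
    [0,0.042,-0.002,0,-1],
    [0,0.06,-0.002,0,-1],
    [0,0.077,-0.002,0,-1],
    [0,0.095,-0.002,0,-1]
  ]
}}

```text
time: 41.05
eef_pos: [0.6889, -0.0958, 0.2052]
tcp_rot: [1.0, 0.018, 0.0, -0.0]
contact_force: [0.6, 4.2, 5.2]
opening: 0.219
finger_force: 58.9
```

Request:
{"fn": "send_rows", "kwargs": {
  "steps": [
    [0,0.015,0,0,-1],
    [0,0.03,0,0,-1],
    [0,0.045,0,0,-1],
    [0,0.06,0,0,-1],
    [0,0.07,0,0,-1],
    [0,0.077,0,0,-1],
    [0,0.078,0,0,-1],
    [0,0.078,0,0,-1]
  ]
}}

```text
time: 41.85
eef_pos: [0.6914, -0.1741, 0.2052]
tcp_rot: [1.0, 0.017, 0.0, 0.0]
contact_force: [0.8, 3.4, 5.0]
opening: 0.219
finger_force: 58.9
```

```bash
python3 -c "
from h import *
go(.693,-.1725,.205,2.1);s=ctrl.get_state();print(s['contact_force'])
for nm in ('top','scene'):
    a=ctrl.read_camera(nm)[:,:,::-1];cv2.imwrite(f'pics/{nm}13.png',a);h=cv2.cvtColor(a,cv2.COLOR_BGR2HSV)
    mm=((h[...,0]<8)|(h[...,0]>172))&(h[...,1]>150)&(h[...,2]>80)
    n,l,st,c=cv2.connectedComponentsWithStats(mm.astype(np.uint8))
    for i in range(1,n):
        if st[i,4]>5: print(nm,st[i],onz(nm,*c[i],.183))
"
```

```text
at [ 0.6914 -0.1741  0.2052] psi 2.0 -> shift [ 0.0017 -0.0015  0.0002] turn -0.1
[0.753  3.3744 4.9567]
top [  5  40  13  30 109] [0.9324 0.719  0.183 ]
top [ 0 60  7 14 33] [0.8895 0.7408 0.183 ]
top [409 159   8  20  80] [ 0.6204 -0.3144  0.183 ]
top [164 263  50   5 203] [0.381  0.2307 0.183 ]
scene [158 178   8  11  39] [ 0.6879 -0.2871  0.183 ]
scene [354 230  39  30 212] [0.4576 0.2889 0.183 ]
```

Request:
{"fn": "send_rows", "kwargs": {
  "steps": [
    [0,-0.001,-0.001,0,-1],
    [0,-0.001,-0.001,0,-1],
    [0,-0.001,-0.001,0,-0.3],
    [0,-0.001,-0.001,0,0],
    [0,-0.001,-0.001,0,0.2],
    [0,-0.001,-0.001,0,0.2],
    [0,-0.001,-0.001,0,0.2],
    [0,-0.001,-0.02,0,0.2],
    [0,-0.001,-0.05,0,0.2],
    [0,-0.001,-0.09,0,0.2],
    [0,-0.001,-0.13,0,0.2],
    [0,-0.001,-0.13,0,0.2]
  ]
}}

```text
time: 43.15
eef_pos: [0.6936, -0.1719, 0.3442]
tcp_rot: [1.0, 0.018, 0.007, 0.003]
contact_force: [0.4, 0.2, 1.9]
opening: 0.602
finger_force: 0.0
```

Request:
{"fn": "send_rows", "kwargs": {
  "steps": [
    [-0.04,0,0,0,0.2],
    [-0.08,0,0,0,0.2],
    [-0.12,0,0,0,0.2],
    [-0.15,0,0,0,0.2],
    [-0.15,0,0,0,0.2],
    [-0.15,0,0,0,0.2],
    [-0.15,0,0,0,0.2],
    [-0.15,0,0,0,0.2]
  ]
}}

```text
time: 43.95
eef_pos: [0.5423, -0.1765, 0.3343]
tcp_rot: [1.0, 0.018, -0.0, -0.0]
contact_force: [-0.6, 0.3, 0.7]
opening: 0.598
finger_force: 0.0
```

```bash
python3 - <<'E'
from h import *
s=ctrl.get_state();print(s['eef_pos'],s['time'])
im=ctrl.read_camera('wrist')[:,:,::-1];cv2.imwrite('pics/w14.png',im)
h=cv2.cvtColor(im,cv2.COLOR_BGR2HSV)
masks=dict(red=((h[...,0]<8)|(h[...,0]>172))&(h[...,1]>150)&(h[...,2]>60),black=(im.max(2)<45),yellow=(abs(h[...,0].astype(int)-24)<6)&(h[...,1]>170))
for k,m in masks.items():
    m=m.astype(np.uint8);m[300:]=0
    n,l,st,c=cv2.connectedComponentsWithStats(m)
    for i in range(1,n):
        if st[i,4]>60: print(k,st[i],onz('wrist',*c[i],.18,s))
for nm in ('top','scene'):
    a=ctrl.read_camera(nm)[:,:,::-1];cv2.imwrite(f'pics/{nm}14.png',a)
    u,v=proj(nm,(.692,-.173,.212));u2,v2=map(int,(u,v))
    g=a[v2-20:v2+20,u2-20:u2+20].max(2);ys,xs=np.nonzero(g<60);print(nm,"dark centroid",xs.mean()+u2-20,ys.mean()+v2-20,len(xs),"expected grip",u,v)
# board hardware left? compare wood region with start
t=cv2.imread('pics/top14.png');r=cv2.imread('pics/top0.png')
print([ (n,np.round(t[int(round(proj('top',(*OBJ[n][:2],.04))[1])),int(round(proj('top',(*OBJ[n][:2],.04))[0]))])) for n in OBJ])
E
```

```text
[ 0.5423 -0.1765  0.3343] 43.95
red [419  79  16  50 507] [ 0.6401 -0.3042  0.18  ]
red [ 16 249  53  15 403] [0.4626 0.1176 0.18  ]
black [  0   0  30  33 493] [0.7571 0.1466 0.18  ]
black [83  0 16 30 76] [0.731  0.0255 0.18  ]
black [276   6  28  44 331] [ 0.7021 -0.1777  0.18  ]
black [336  27  46  43 587] [ 0.6842 -0.2377  0.18  ]
black [223  43  27  25 314] [ 0.6722 -0.1278  0.18  ]
black [ 45  54  82  24 628] [0.6719 0.0273 0.18  ]
black [387 143  12  13 130] [ 0.5938 -0.2739  0.18  ]
black [446 148   8  13  67] [ 0.5943 -0.3347  0.18  ]
black [ 17 234  31   7  69] [0.4871 0.1284 0.18  ]
black [212 259  21  41 554] [ 0.4508 -0.1175  0.18  ]
black [338 260  21  40 537] [ 0.4551 -0.2421  0.18  ]
black [180 269  31  31 338] [ 0.4454 -0.0888  0.18  ]
black [360 269  32  31 354] [ 0.4521 -0.2714  0.18  ]
yellow [ 72   0  34  50 485] [0.7164 0.0289 0.18  ]
yellow [215  41  15  31 158] [ 0.6753 -0.1134  0.18  ]
yellow [219  40  50  40 556] [ 0.6636 -0.1383  0.18  ]
yellow [510 113  11  11  77] [ 0.6419 -0.4143  0.18  ]
yellow [479 118  33  21 341] [ 0.6272 -0.3869  0.18  ]
top dark centroid 357.9347826086956 138.3913043478261 92 expected grip 356.1899977082185 136.97041278349474
scene dark centroid 182.37048192771084 201.0632530120482 332 expected grip 187.4225756845263 201.37179125575742
[('A', array([167, 229, 245], dtype=uint8)), ('B', array([153, 215, 236], dtype=uint8)), ('C', array([153, 217, 236], dtype=uint8)), ('WA', array([158, 223, 241], dtype=uint8)), ('WB', array([ 75,  85, 101], dtype=uint8)), ('BA', array([68, 78, 90], dtype=uint8)), ('BB', array([69, 82, 94], dtype=uint8))]
```

```bash
python3 -c "
from h import *
print(ctrl.sign_off())"
```

```text
the job is handed in; nothing more can be done
None
```

The job is handed in at about 44 s: 3 bolts are in the navy bin, 2 bushings in the blue bin, 2 wing nuts were released in the nut tray, and the lot tag was then hooked at the green band, slid along the rail and left hanging at the red band; I had no picture views left for a last look, so the tag's place was checked from image measurements only.

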